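# Shut up the tool chest

## Task

Close up the small grey tool chest on the bench: with the fingertips push both open drawers fully home, in either order, and after that swing the raised lid down until it lies flat shut. Only push, never lift or carry anything, do not pull the drawers further out or the lid further back, and leave the chest and the loose things around it where they stand.

Things in the scene. Friction and masses are not known exactly. Their poses are not given: they have to be found in the camera images.
- chest: the grey steel tool chest, loose on the bench (about 9 kg, stays put under pushes below 30 N): 180 mm deep (x), 220 wide (y), 120 high without lid. Origin: centre of its underside. Drawer fronts on its -x side, lid hinge along the top of its +x side. Its yaw is 1.25 to 1.75, so the drawers open towards the robot's right. Carrying bars stick out 15 mm from both ends, 95 mm up
- drawer_near (a joint): the nearer (chest's +y side, centred at chest y = +52.5 mm) drawer's slide, in metres: 0 = fully shut (its front flush with the chest's front), grows as it comes out (limit 0.12). Starts open by 0.03 to 0.10. Slides with about 1.2 N of friction, stays where it is left; pushing to the chest's +x shuts it. Its front is 101 mm wide and reaches from 9 to 71 mm above the bench
- drawer_far (a joint): the farther (chest's -y side, centred at chest y = -52.5 mm) drawer's slide, in metres: 0 = fully shut (its front flush with the chest's front), grows as it comes out (limit 0.12). Starts open by 0.03 to 0.10. Slides with about 1.2 N of friction, stays where it is left; pushing to the chest's +x shuts it. Its front is 101 mm wide and reaches from 9 to 71 mm above the bench
- drawer_near_pull (a point): the middle of the outer side of the nearer drawer's pull: a straight horizontal aluminium bar 10 mm thick and 64 mm long along the chest's y, 49 mm above the bench, its outer side 30 mm in front of the drawer's front. It moves with the drawer, and may be pushed
- drawer_far_pull (a point): the middle of the outer side of the farther drawer's pull: a straight horizontal aluminium bar 10 mm thick and 64 mm long along the chest's y, 49 mm above the bench, its outer side 30 mm in front of the drawer's front. It moves with the drawer, and may be pushed
- lid (a joint): the lid's hinge, in radians: 0 = lying shut on the chest, grows as it is raised (limit 1.7; starts at 0.9 to 1.3, leaning over the chest). A stiff hinge (about 0.42 N m, so about 3 to 5 N near its free edge): the lid stays where it is left and must be pushed all the way down
- lid_hinge (a point): middle of the lid's hinge line, 120.5 mm above the bench at the chest's back (+x) top edge, in the plane of the lid's underside. The lid is a plate 180 mm from hinge to free edge, 220 mm wide, 8 mm thick. The axes turn with the lid: -x points to the free edge, z out of its outer face (the upper one when shut: push on this face)
- lid_edge (a point): the middle of the lid's free edge, on its outer (upper) face; a thin tab 50 mm wide sticks out 12 mm further
- holder_front: a loose steel tapered tool holder standing on its 48 mm flange, 62 mm tall, on the bench beyond the reach of the open drawers. Origin: centre of its underside. Leave it alone
- holder_side: a loose, slightly smaller steel tapered tool holder standing on its 43 mm flange, 56 mm tall, on the bench in front of the drawers. Origin: centre of its underside. Leave it alone
- collet: a loose dark steel collet, 33 mm across, 42 mm tall, standing close behind the chest. Origin: centre of its underside. Leave it alone
- spacer: a loose steel ring, 42 mm across, 14 mm high, lying beside the chest. Origin: centre of its underside. Leave it alone
- insert_box: a small loose cardboard box 70 x 45 x 30 mm behind the chest. Origin: centre of its underside. Leave it alone
- driver: a loose screwdriver with a blue handle, 190 mm long, lying on the bench. Origin under its middle. Leave it alone
- caliper: a loose steel caliper 200 mm long, 12 mm high, lying flat behind the chest. Origin under its middle. Leave it alone

How it is judged:
On the way, in this order (a step that is already met when the one before it is completed fails the run):
1. both drawers are fully home while the lid is still up (value of joint each of drawer_near, drawer_far below 0.004 m and value of joint lid above 0.5 rad), for 0.2 s.
2. the lid is shut, the drawers still home (value of joint each of drawer_near, drawer_far below 0.004 m and value of joint lid below 0.035 rad), for 0.2 s.
At the end, for the whole second after the job is handed in: both drawers are shut to within 4 mm, the lid is shut to within 0.035 rad (about 6 mm at its free edge), and the chest is at rest (all of step 2 and linear speed of chest below 0.01 m/s); the robot touches nothing.
It fails at once if the chest is shoved or lifted by more than 25 mm (distance of chest from where it was at the start of the episode above 0.025 m).
It fails at once if a drawer is pulled further out (past 0.112 m) (value of joint any of drawer_near, drawer_far above 0.112 m).
It fails at once if the lid is lifted further back (past 1.45 rad) (value of joint lid above 1.45 rad).
It fails at once if a loose thing on the bench is lifted, carried or knocked more than 25 mm from its place (distance of any of holder_front, holder_side, collet, spacer, insert_box, driver, caliper from where it was at the start of the episode above 0.025 m).
It also fails if it takes over 64 s, if anything falls off the work surface, if the arm or the gripper's body presses on something with over 40 N, if the wrist force passes 120 N, or if a joint passes its speed limit or range.

## Robot

A 6-joint arm with a two-finger parallel gripper is mounted at the origin on the work surface. World frame = base frame: x ahead of the robot, y to its left, z up, the work surface at z = 0. Lengths are in m, angles in rad, forces in N, time in s.
With the tool pointing down it reaches from about 0.3 to 0.825 m from the base axis. Payload 5.4 kg.
Tool frame: the origin (TCP) lies midway between the tips of the shut fingers; the grasp point (between the pads) lies 19 mm behind it (ctrl.grip_depth is the distance from the TCP to the grasp point, in m); z points along the fingers, y is the line along which they close (so a half turn about z gives the same grasp; the last joint's range is limited). The gripper opens to 92 mm and grips with 3 to 60 N. Pads are 20 mm wide; open, the fingers measure 128 mm over their backs; the gripper's body (75 mm by 189 mm) begins 69 mm behind the grasp point.
Start: joints at [-1.362, 0.158, 1.597, -0, 1.386, -0.21], TCP at [0.234, -0.525, 0.18] pointing down, gripper open.
Joint ranges: [-2.91, 2.91], [-0.94, 2.29], [0.18, 2.7], [-1.29, 4.43], [0.17, 2.64], [-3, 3]. Speed limits (rad/s): [2.57, 2.57, 3.14, 3.14, 3.14, 3.14].

## Interface

Orientations are given as a unit quaternion [x, y, z, w].
In Python, from plant import ctrl gives the robot as it stands. The module is installed in compiled form; this text tells all that it offers.
- The arm moves only by the shell command python3 -m creep 'ROWS' [FORCE]. ROWS is JSON, one flat list of numbers, 5 for each row, row after row: the opening, from 0 (shut) to 1 (fully open), then the shift along the world's x, y, z in mm, then the turn about the world's z in degrees. A call has exactly 10 rows; each row shifts and turns the commanded pose from where the row before left it; what a row does not reach is not made up. A row lasts 1/10 s, in which the tool goes at most 50 mm and 8.59 degrees, less where a joint would pass 70% of its speed; a pose out of reach is approached as far as the arm can. A call with a gripper value outside its range is refused whole. The fingers move at their own pace and stop on an object; FORCE is the grip in N (left out, the last holds). Time passes only in rows, so rows that do not move let the fingers close, or fill a call up. It gives the time, the measured TCP pose, the force, the opening and the grip force at its end, in the units of the state.
- ctrl.get_obs(): the state, without advancing time (a new reading comes with each control period).
- ctrl.camera(name): name is "side" or "top" or "wrist"; returns the picture (480x640x3 uint8, red, green, blue); there is no depth.
- ctrl.camera_info(name): a dict with "fx", "fy", "cx", "cy" (pixels), "extrinsics" (4x4, takes a point from camera to world coordinates). Camera axes: x right, y down, z forward; pixel columns grow to the right and rows downward; lengths in m; the calibration is good to about 2 mm. A picture is of the moment at which its call begins: read the wrist's pose just before it. camera_info takes no time and is no camera call; for the wrist camera it gives the pose at the moment of the call.
- ctrl.close_job(): hands the job in; it is judged then, once.
The state is a dict: "time_s": time; "joint_positions": joint angles; "qvel": joint speeds; "effort": joint torques, N m; "ee_pos": TCP position; "tcp_rot": TCP orientation; "wrist_force": force on the tool from outside, world axes, zero at the start; "torque": the same for the moment, N m; "grip_width": finger opening in m; "finger_force": force on a finger pad.
Only numpy, scipy, OpenCV 4.12 (cv2) and the standard library are available. Lean on these libraries where they do the work, as an engineer would, in place of code of your own. Each camera call takes 0.05 s, during which the arm holds its last target. There are 200 camera calls.

## Working session

There is one attempt and no reset: what is moved stays moved. The work goes in short steps, Python scripts to look and compute and a shell command to move; the robot and the scene stay as the last step left them, time stands still between calls to the robot, and variables do not carry over. Pictures are saved under pics/ and viewed, at most 10 in all, crops included, and the job is handed in when it is done.

```bash
mkdir -p pics; cat > h.py <<'E'
import numpy as np, cv2
from plant import ctrl
def ray(name,u,v):
    i=ctrl.camera_info(name);E=np.array(i["extrinsics"])
    d=E[:3,:3]@np.array([(u-i["cx"])/i["fx"],(v-i["cy"])/i["fy"],1]);return E[:3,3],d/np.linalg.norm(d)
def plane(name,u,v,z):
    o,d=ray(name,u,v);return o+d*(z-o[2])/d[2]
def tri(n1,p1,n2,p2):
    o1,d1=ray(n1,*p1);o2,d2=ray(n2,*p2)
    A=np.c_[d1,-d2];s=np.linalg.lstsq(A,o2-o1,rcond=None)[0]
    a=o1+d1*s[0];b=o2+d2*s[1];return (a+b)/2,np.linalg.norm(a-b)
def proj(name,p):
    i=ctrl.camera_info(name);E=np.linalg.inv(np.array(i["extrinsics"]));q=E[:3,:3]@np.array(p)+E[:3,3]
    return i["fx"]*q[0]/q[2]+i["cx"],i["fy"]*q[1]/q[2]+i["cy"]
E
python3 - <<'E'
from h import *
for n in ("top","side"):
    cv2.imwrite(f"pics/{n}0.png",ctrl.camera(n)[:,:,::-1])
    print(n,np.round(ctrl.camera_info(n)["extrinsics"],3).tolist(),ctrl.camera_info(n)["fx"])
E
```

```text
top [[0.015, -0.985, 0.17, 0.375], [-1.0, -0.015, -0.0, 0.007], [0.003, -0.17, -0.985, 1.218], [0.0, 0.0, 0.0, 1.0]] 570.102016796934
side [[0.456, 0.672, -0.583, 1.042], [0.89, -0.347, 0.297, -0.235], [-0.002, -0.654, -0.756, 0.715], [0.0, 0.0, 0.0, 1.0]] 461.8662800170701
```

View pics/top0.png

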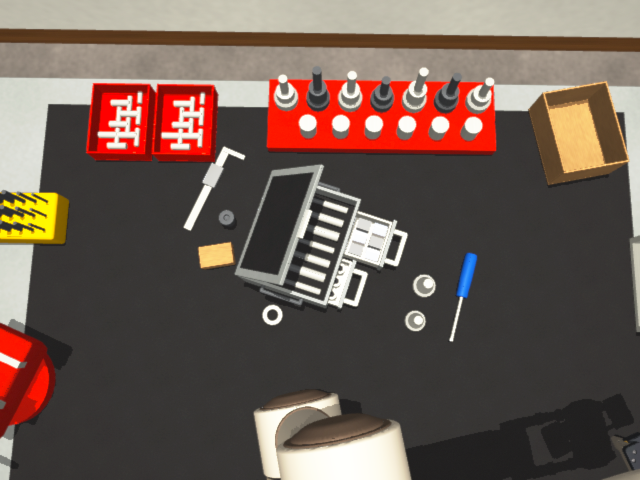

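View pics/side0.png

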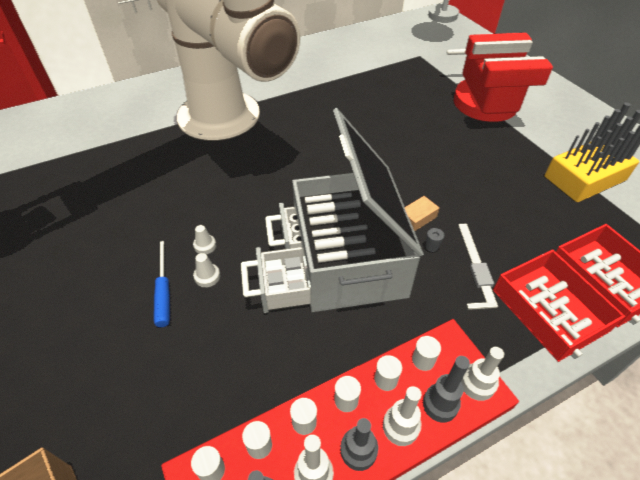

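The top view shows the chest at about (300,240) with its pulls at about (358,290) near and (400,249) far. The holders are at (424,286) and (415,321), and the driver is at (462,295). In the side view the pulls are at about (270,230) near and (247,278) far, and the lid is raised, with its top corner at (340,115). I'll enlarge both.

```bash
python3 - <<'E'
import cv2
a=cv2.imread("pics/top0.png")[150:340,220:480];cv2.imwrite("pics/top0c.png",cv2.resize(a,None,fx=3,fy=3,interpolation=cv2.INTER_CUBIC))
a=cv2.imread("pics/side0.png")[105:305,190:456];cv2.imwrite("pics/side0c.png",cv2.resize(a,None,fx=3,fy=3,interpolation=cv2.INTER_CUBIC))
E
```

```text
(no output)
```

View pics/top0c.png

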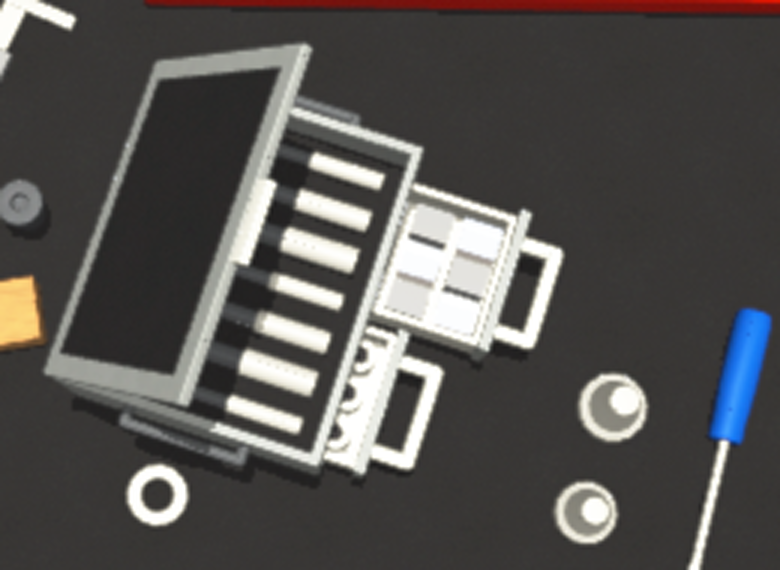

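View pics/side0c.png

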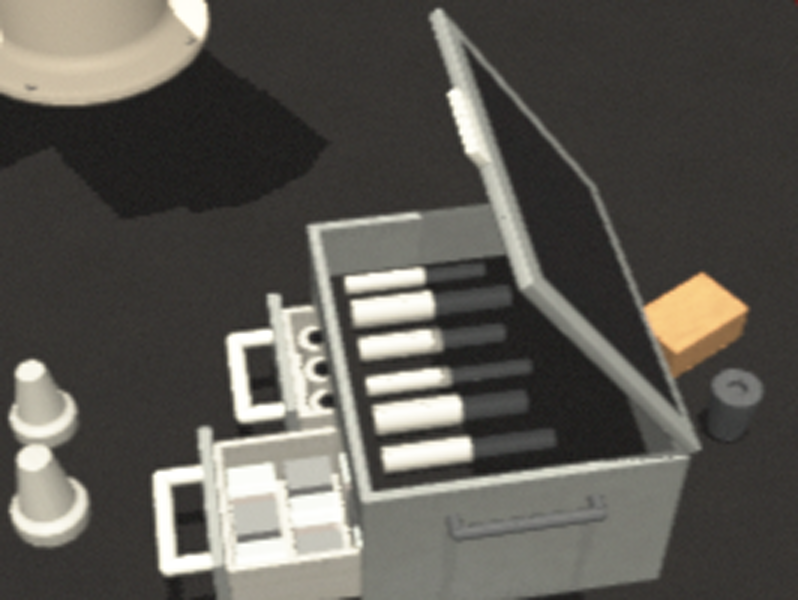

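The crops (3x) show these corner positions:
- **Pull bar outer edges, top view:** far (562,250)-(532,348), near (441,370)-(410,468).
- **Pull bar outer edges, side view:** far (155,472)-(165,573), near (229,335)-(240,420).
- **Front rim corners:** (422,150)/(316,466) in top, (366,500)/(309,227) in side.
- **Lid edge corners:** (308,46)/(188,404) in top, (525,285)/(437,12) in side.

```bash
python3 - <<'E'
from h import *
T=lambda u,v:(u/3+220,v/3+150); S=lambda u,v:(u/3+190,v/3+105)
P=dict(far_a=((562,250),(165,573)),far_b=((532,348),(155,472)),near_a=((441,370),(240,420)),near_b=((410,468),(229,335)),
rimfar=((422,150),(366,500)),rimnear=((316,466),(309,227)),lidfar=((308,46),(525,285)),lidnear=((188,404),(437,12)),hingefar=((155,65),(695,445)))
R={}
for k,(a,b) in P.items():
    p,e=tri("top",T(*a),"side",S(*b));R[k]=p;print(k,np.round(p*1000),round(e*1000,1))
r=R['rimfar']-R['rimnear'];yaw=np.arctan2(r[1],r[0])+np.pi/2;print("rim len",np.linalg.norm(r),"yaw",yaw)
# hold rim: depth dir
X=np.array([np.cos(yaw),np.sin(yaw),0]);print("X",X)
fm=(R['rimfar']+R['rimnear'])/2
for k in ('far','near'):
    m=(R[k+'_a']+R[k+'_b'])/2;print(k,"pull mid",np.round(m*1000),"open",np.dot(fm-m,X)-.03)
le=(R['lidfar']+R['lidnear'])/2;h=fm+.18*X;h[2]=.1205;v=le-h;print("edge",le,"hinge",h,"ang",np.arctan2(v[2],-v@X),np.linalg.norm(v))
for k,t,s in (("holder1",(612,407),0),("holder2",(585,512),0),("spacer",(157,494),0),("driverhandle",(738,380),0),("collet",(20,205),0)):print(k,np.round(plane("top",*T(*t),.01)*1000))
o=ctrl.get_obs();print(o['ee_pos'],o['tcp_rot'])
E
```

```text
far_a [ 595. -151.   49.] 4.4
far_b [ 525. -130.   51.] 3.6
near_a [510. -68.  49.] 3.5
near_b [442. -47.  52.] 3.8
rimfar [648. -49. 120.] 5.6
rimnear [439.  16. 118.] 3.2
lidfar [671.  24. 268.] 3.0
lidnear [464.  88. 269.] 6.7
hingefar [701. 126. 125.] 1.5
rim len 0.21887286393947028 yaw 1.2669535631862348
X [0.29918915 0.95419382 0.        ]
far pull mid [ 560. -141.   50.] open 0.08342941294257315
near pull mid [476. -57.  50.] open 0.02910210584373024
edge [0.5676117  0.05602864 0.26836829] hinge [0.59698994 0.15528119 0.1205    ] ang 0.9601247774491598 0.1804970398408093
holder1 [ 489. -193.   10.]
holder2 [ 415. -173.   10.]
spacer [423. 127.  10.]
driverhandle [ 509. -283.   10.]
collet [628. 232.  10.]
[ 0.2336743  -0.52469649  0.17950246] [ 9.78155491e-01  2.07872780e-01  3.59810324e-06 -8.61674840e-04]
```

```bash
python3 -m creep '[0,30,34,0,5, 0,30,34,0,5, 0,30,34,0,5, 0,30,34,0,5, 0,30,34,0,5, 0,30,34,0,5, 0,30,34,0,5, 0,30,34,0,5, 0,30,34,0,5, 0,30,34,0,4]' 20; python3 -c "
from h import *
print(ctrl.get_obs()['joint_positions'])"
```

```text
time_s: 1.1
ee_pos: [0.5346, -0.1835, 0.18]
tcp_rot: [0.803, 0.596, -0.0, -0.0]
wrist_force: [-0.1, 0.2, 0.7]
grip_width: 0.014
finger_force: 0.0
[-5.44411724e-01  1.33973691e-01  1.62490929e+00 -6.31597823e-05
  1.38324904e+00 -2.50892617e-01]
```

```bash
python3 -m creep '[0,9,9,0,0, 0,8,8,0,0, 0,0,0,-25,0, 0,0,0,-25,0, 0,0,0,-25,0, 0,0,0,-25,0, 0,0,0,-20,0, 0,0,0,-15,0, 0,0,0,-10,0, 0,0,0,0,0]'; python3 - <<'E'
from h import *
cv2.imwrite("pics/s1.png",ctrl.camera("side")[150:350,140:400,::-1].repeat(3,0).repeat(3,1))
E
```

```text
time_s: 2.1
ee_pos: [0.5497, -0.1683, 0.0341]
tcp_rot: [0.804, 0.594, -0.001, -0.001]
wrist_force: [0.3, 0.4, 0.1]
grip_width: 0.0004
finger_force: 0.0
```

View pics/s1.png

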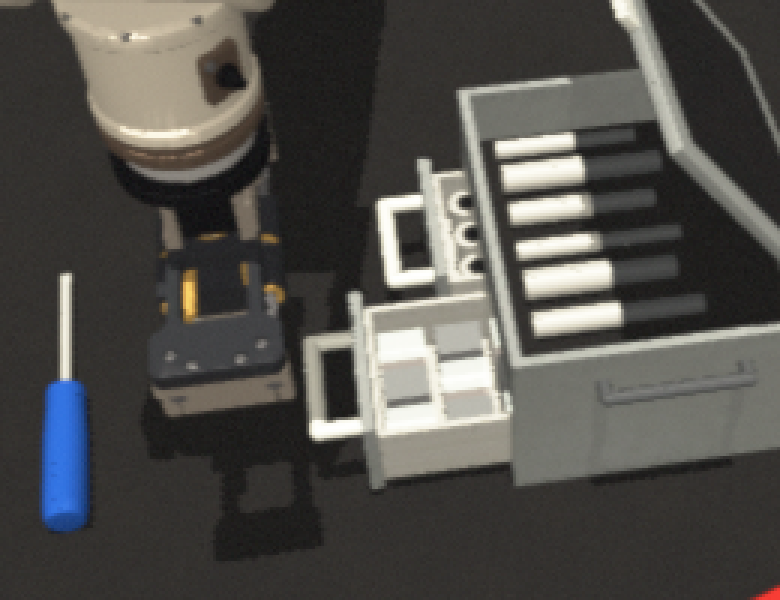

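The closed fingers stand in front of the far pull, which sits at about (330,385) in the crop, and nothing is touched. Next is the push along chest +x.

```bash
python3 -m creep '[0,3,10,0,0, 0,3,10,0,0, 0,3,10,0,0, 0,3,10,0,0, 0,3,10,0,0, 0,3,9,0,0, 0,3,9,0,0, 0,3,9,0,0, 0,3,8,0,0, 0,1,4,0,0]'
```

```text
time_s: 3.15
ee_pos: [0.5791, -0.0784, 0.0352]
tcp_rot: [0.804, 0.595, 0.0, -0.0]
wrist_force: [0.7, -1.4, -0.2]
grip_width: 0.0007
finger_force: 0.6
```

```bash
python3 -m creep '[0,1,3,0,0, 0,0.5,2,0,0, 0,0.5,2,0,0, 0,0,0,0,0, 0,0,0,0,0, 0,0,0,0,0, 0,0,0,0,0, 0,0,0,0,0, 0,0,0,0,0, 0,0,0,0,0]'
```

```text
time_s: 4.15
ee_pos: [0.5808, -0.0723, 0.0354]
tcp_rot: [0.804, 0.595, 0.0, -0.0]
wrist_force: [-0.7, -0.2, 0.2]
grip_width: 0.0006
finger_force: 0.0
```

```bash
python3 -m creep '[0,0.3,1,0,0, 0,0.3,1,0,0, 0,0.3,1,0,0, 0,0.3,1,0,0, 0,0,0,0,0, 0,0,0,0,0, 0,0,0,0,0, 0,0,0,0,0, 0,0,0,0,0, 0,0,0,0,0]'; python3 - <<'E'
from h import *
cv2.imwrite("pics/t2.png",ctrl.camera("top")[150:340,220:480,::-1].repeat(3,0).repeat(3,1))
E
```

```text
time_s: 5.15
ee_pos: [0.582, -0.0682, 0.0354]
tcp_rot: [0.804, 0.595, 0.0, -0.0]
wrist_force: [0.6, 0.3, -0.3]
grip_width: 0.0005
finger_force: 0.0
```

View pics/t2.png

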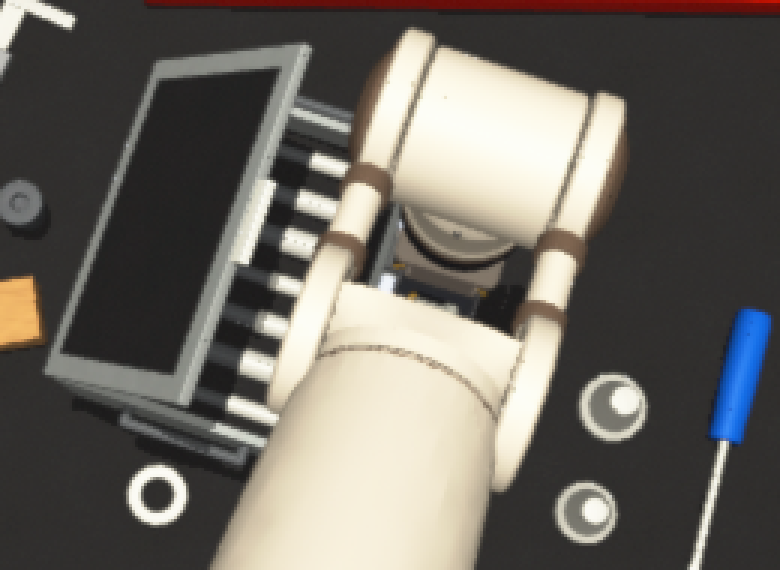

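The arm hides the drawer, but the lid, chest and loose things are unmoved. I'll keep pushing gently until the force rises.

```bash
python3 -m creep '[0,0.3,1,0,0, 0,0.3,1,0,0, 0,0.3,1,0,0, 0,0,0,0,0, 0,0,0,0,0, 0,0,0,0,0, 0,0,0,0,0, 0,0,0,0,0, 0,0,0,0,0, 0,0,0,0,0]'
```

```text
time_s: 6.2
ee_pos: [0.5829, -0.0652, 0.0354]
tcp_rot: [0.804, 0.595, 0.0, -0.0]
wrist_force: [0.2, -0.5, -0.3]
grip_width: 0.0004
finger_force: 0.1
```

```bash
python3 -m creep '[0,0.3,1,0,0, 0,0.3,1,0,0, 0,0.2,0.5,0,0, 0,0,0,0,0, 0,0,0,0,0, 0,0,0,0,0, 0,0,0,0,0, 0,0,0,0,0, 0,0,0,0,0, 0,0,0,0,0]'
```

```text
time_s: 7.2
ee_pos: [0.5837, -0.0627, 0.0354]
tcp_rot: [0.804, 0.595, 0.0, -0.0]
wrist_force: [-0.9, -0.0, -1.0]
grip_width: 0.0005
finger_force: 0.2
```

```bash
python3 -m creep '[0,0.3,1,0,0, 0,0.3,1,0,0, 0,0,0,0,0, 0,0,0,0,0, 0,0,0,0,0, 0,0,0,0,0, 0,0,0,0,0, 0,0,0,0,0, 0,0,0,0,0, 0,0,0,0,0]'
```

```text
time_s: 8.2
ee_pos: [0.5843, -0.0607, 0.0354]
tcp_rot: [0.804, 0.595, 0.0, -0.0]
wrist_force: [1.5, -0.2, -0.9]
grip_width: 0.0003
finger_force: 0.1
```

```bash
python3 - <<'E'
from h import *
cv2.imwrite("pics/s3.png",ctrl.camera("side")[150:350,140:400,::-1].repeat(3,0).repeat(3,1))
E
```

```text
(no output)
```

View pics/s3.png

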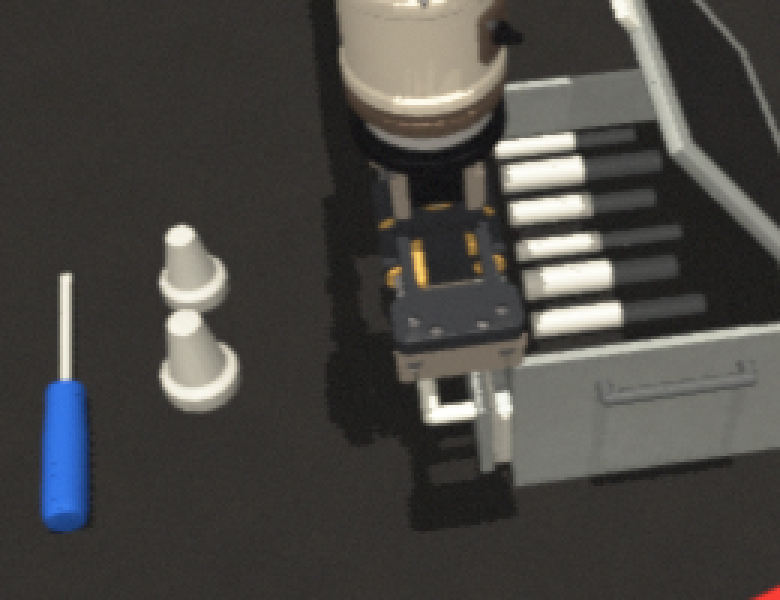

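```bash
python3 - <<'E'
from h import *
X=np.array([.299,.954,0]);fm=np.array([.5435,-.0165,0])
for n,u,v,z in (("bar outer corner",424,421,.049),("bar top outer",420,380,.052),("front top far corner",492,372,.071),("front bottom far",487,470,.009),("chest bottom far",514,485,0)):
    p=plane("side",140+u/3,150+v/3,z);print(n,np.round(p*1000),"in front of chest front by",round(1000*np.dot(fm-p,X),1))
print(proj("side",[*ctrl.get_obs()['ee_pos'][:2],.035]))
E
```

```text
bar outer corner [613. -89.  49.] in front of chest front by 48.4
bar top outer [587. -80.  52.] in front of chest front by 47.4
front top far corner [614. -46.  71.] in front of chest front by 6.5
front bottom far [636. -61.   9.] in front of chest front by 15.0
chest bottom far [648. -49.   0.] in front of chest front by 0.2
(np.float64(289.6862680936836), np.float64(276.9292488342761))
```

The drawer is still about 17 mm open: the bar's outer corner is at (424,421) and the chest's front corner at (514,485). The chest hasn't moved, and the fingers make contact about 18 mm ahead of the TCP. I'll keep going.

```bash
python3 -m creep '[0,0.9,3,0,0, 0,0.9,3,0,0, 0,0.9,3,0,0, 0,0.9,3,0,0, 0,0.3,1,0,0, 0,0.3,1,0,0, 0,0,0,0,0, 0,0,0,0,0, 0,0,0,0,0, 0,0,0,0,0]'
```

```text
time_s: 9.25
ee_pos: [0.5884, -0.0467, 0.0354]
tcp_rot: [0.804, 0.595, 0.0, -0.0]
wrist_force: [-1.1, 0.6, -0.3]
grip_width: 0.0004
finger_force: 0.0
```

```bash
python3 -m creep '[0,0.3,1,0,0, 0,0.3,1,0,0, 0,0,0,0,0, 0,0,0,0,0, 0,0,0,0,0, 0,0,0,0,0, 0,0,0,0,0, 0,0,0,0,0, 0,0,0,0,0, 0,0,0,0,0]'
```

```text
time_s: 10.25
ee_pos: [0.5891, -0.0448, 0.0354]
tcp_rot: [0.804, 0.595, -0.0, -0.0]
wrist_force: [-0.3, -0.4, -0.1]
grip_width: 0.0002
finger_force: 0.4
```

```bash
python3 -m creep '[0,0.3,1,0,0, 0,0.3,1,0,0, 0,0,0,0,0, 0,0,0,0,0, 0,0,0,0,0, 0,0,0,0,0, 0,0,0,0,0, 0,0,0,0,0, 0,0,0,0,0, 0,0,0,0,0]'; python3 - <<'E'
from h import *
a=ctrl.camera("side")[200:320,250:350,::-1]
b=ctrl.camera("wrist")[:,:,::-1]
a=cv2.resize(a,(400,480),interpolation=cv2.INTER_CUBIC);b=cv2.resize(b,(400,300))
c=np.zeros((480,800,3),np.uint8);c[:,:400]=a;c[:300,400:]=b
cv2.imwrite("pics/s4.png",c)
E
```

```text
time_s: 11.25
ee_pos: [0.5896, -0.043, 0.0354]
tcp_rot: [0.804, 0.595, -0.0, 0.0]
wrist_force: [-1.7, -4.8, -0.5]
grip_width: 0.0004
finger_force: 2.4
```

View pics/s4.png

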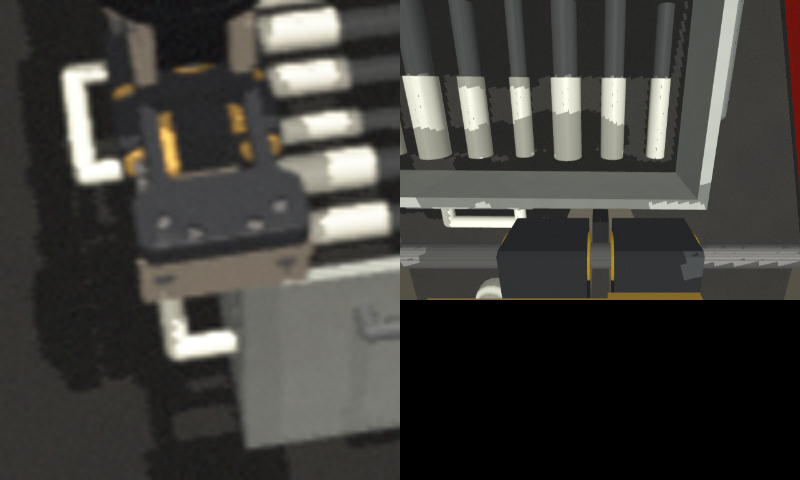

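The force reads 5 N and the far front looks flush with the chest side, with only the pull sticking out at (170,340), so the far drawer is home. I'll back off and slide over to the near pull.

```bash
python3 -m creep '[0,-5,-16,0,0, 0,-5,-16,0,0, 0,-5,-16,0,0, 0,-5,-16,0,0, 0,-5,-16,0,0, 0,-25,8,0,0, 0,-25,8,0,0, 0,-25,8,0,0, 0,-25,8,0,0, 0,0,0,0,0]'
```

```text
time_s: 12.35
ee_pos: [0.4614, -0.0901, 0.0344]
tcp_rot: [0.804, 0.595, -0.001, -0.002]
wrist_force: [0.9, -0.2, -0.1]
grip_width: 0.0005
finger_force: 0.0
```

```bash
python3 -m creep '[0,1,5,0,0, 0,2,8,0,0, 0,3,9,0,0, 0,3,9,0,0, 0,2,6,0,0, 0,1,3,0,0, 0,0,0,0,0, 0,0,0,0,0, 0,0,0,0,0, 0,0,0,0,0]'
```

```text
time_s: 13.35
ee_pos: [0.4767, -0.051, 0.0354]
tcp_rot: [0.804, 0.595, -0.0, 0.0]
wrist_force: [0.2, 0.4, 0.4]
grip_width: 0.0003
finger_force: 0.0
```

```bash
python3 - <<'E'
from h import *
a=ctrl.camera("side")[150:350,140:400,::-1];cv2.imwrite("pics/s5.png",cv2.resize(a,None,fx=3,fy=3,interpolation=cv2.INTER_CUBIC))
E
```

```text
(no output)
```

View pics/s5.png

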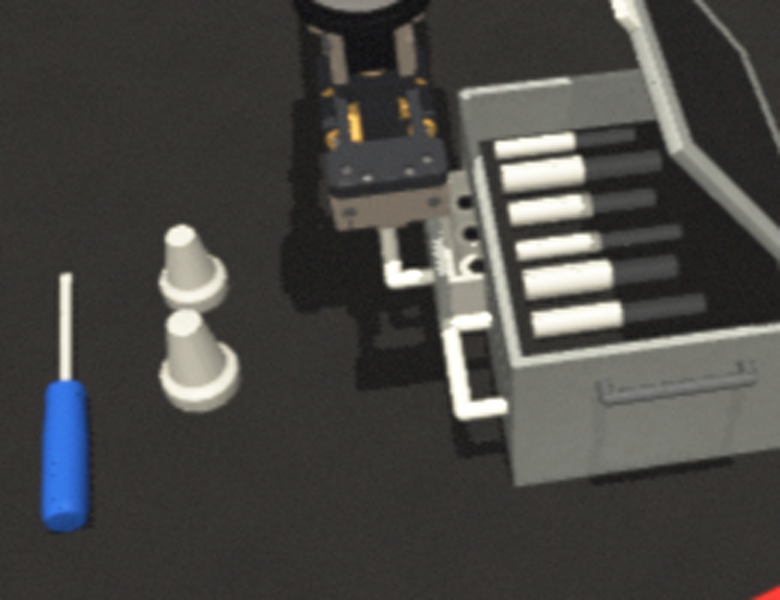

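The far drawer stayed shut, with its pull at (460,365). The near drawer is still about 25 mm open, so I'll push to the same TCP depth that shut the far one, about 41 mm further.

```bash
python3 -m creep '[0,1.2,4,0,0, 0,1.2,4,0,0, 0,1.2,4,0,0, 0,1.2,4,0,0, 0,1.2,4,0,0, 0,1.2,4,0,0, 0,1.2,4,0,0, 0,1.2,4,0,0, 0,0.6,2,0,0, 0,0,0,0,0]'
```

```text
time_s: 14.4
ee_pos: [0.4869, -0.0163, 0.0354]
tcp_rot: [0.804, 0.595, 0.0, -0.0]
wrist_force: [-0.1, -0.5, -1.3]
grip_width: 0.0006
finger_force: 0.0
```

```bash
python3 -m creep '[0,0.3,1,0,0, 0,0.3,1,0,0, 0,0.3,1,0,0, 0,0,0,0,0, 0,0,0,0,0, 0,0,0,0,0, 0,0,0,0,0, 0,0,0,0,0, 0,0,0,0,0, 0,0,0,0,0]'
```

```text
time_s: 15.4
ee_pos: [0.4878, -0.0138, 0.0354]
tcp_rot: [0.804, 0.595, 0.0, 0.0]
wrist_force: [0.0, -0.2, -0.5]
grip_width: 0.0005
finger_force: 0.1
```

```bash
python3 -m creep '[0,0.3,1,0,0, 0,0.3,1,0,0, 0,0.1,0.5,0,0, 0,0,0,0,0, 0,0,0,0,0, 0,0,0,0,0, 0,0,0,0,0, 0,0,0,0,0, 0,0,0,0,0, 0,0,0,0,0]'
```

```text
time_s: 16.4
ee_pos: [0.4886, -0.0113, 0.0354]
tcp_rot: [0.804, 0.595, 0.0, 0.0]
wrist_force: [0.0, -0.1, -0.2]
grip_width: 0.0005
finger_force: 0.2
```

```bash
python3 -m creep '[0,0.3,1,0,0, 0,0.3,1,0,0, 0,0,0,0,0, 0,0,0,0,0, 0,0,0,0,0, 0,0,0,0,0, 0,0,0,0,0, 0,0,0,0,0, 0,0,0,0,0, 0,0,0,0,0]'
```

```text
time_s: 17.4
ee_pos: [0.4885, -0.0112, 0.0355]
tcp_rot: [0.804, 0.595, -0.002, 0.001]
wrist_force: [-2.6, -9.1, 1.1]
grip_width: 0.0009
finger_force: 4.7
```

The near drawer is home: it stopped at 9 N. Next I'll back off, rise and go over the lid.

```bash
python3 -m creep '[0,-6,-20,0,0, 0,-6,-20,0,0, 0,-6,-20,0,0, 0,-6,-20,0,0, 0,0,0,45,0, 0,0,0,45,0, 0,0,0,45,0, 0,0,0,45,0, 0,0,0,45,0, 0,0,0,45,0]'; python3 -m creep '[0,0,0,30,0, 0,0,0,0,0, 0,0,0,0,0, 0,0,0,0,0, 0,0,0,0,0, 0,0,0,0,0, 0,0,0,0,0, 0,0,0,0,0, 0,0,0,0,0, 0,0,0,0,0]'; python3 - <<'E'
from h import *
a=ctrl.camera("top")[150:340,220:480,::-1];b=ctrl.camera("side")[150:350,190:400,::-1]
c=np.zeros((600,800,3),np.uint8);a=cv2.resize(a[:,40:200],(400,475),interpolation=cv2.INTER_CUBIC);b=cv2.resize(b,(400,381),interpolation=cv2.INTER_CUBIC)
c[:475,:400]=a;c[:381,400:]=b;cv2.imwrite("pics/s6.png",c)
E
```

```text
time_s: 18.4
ee_pos: [0.4648, -0.0888, 0.3073]
tcp_rot: [0.804, 0.595, 0.0, -0.0]
wrist_force: [0.5, 0.0, -1.2]
grip_width: 0.0003
finger_force: 0.0
time_s: 19.4
ee_pos: [0.4651, -0.0893, 0.3354]
tcp_rot: [0.804, 0.595, 0.0, 0.0]
wrist_force: [-0.3, 0.6, 0.5]
grip_width: 0.0004
finger_force: 0.0
```

View pics/s6.png

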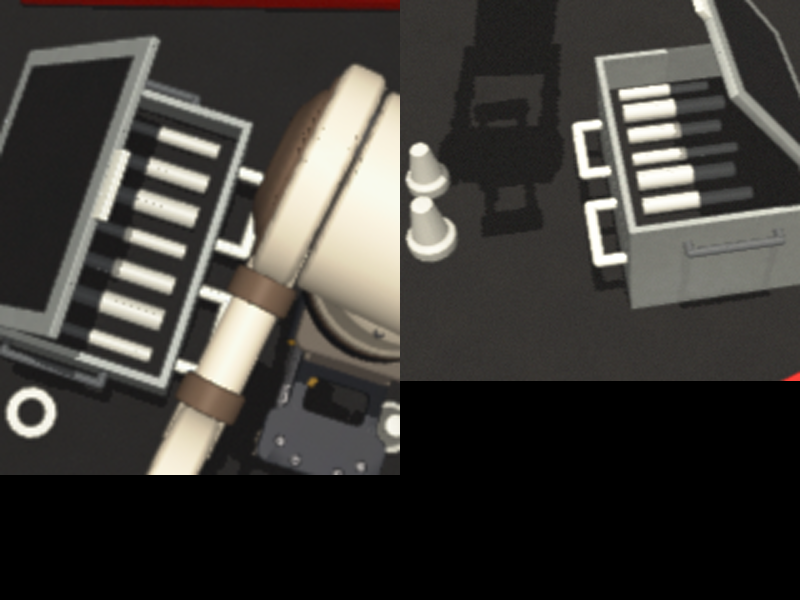

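Both drawers are shut, with the pulls in line at (578,150) and (595,235), and the chest and holders are unmoved. Next I go over the lid's outer face.

```bash
python3 -m creep '[0,14,22,0,0, 0,14,22,0,0, 0,14,22,0,0, 0,14,22,0,0, 0,14,22,0,0, 0,14,23,0,0, 0,14,23,0,0, 0,14,23,0,0, 0,0,0,0,0, 0,0,0,0,0]'; python3 -m creep '[0,0,0,-10,0, 0,0,0,-10,0, 0,0,0,-10,0, 0,0,0,-10,0, 0,0,0,-10,0, 0,0,0,-5,0, 0,0,0,-5,0, 0,0,0,-3,0, 0,0,0,0,0, 0,0,0,0,0]'
```

```text
time_s: 20.5
ee_pos: [0.5769, 0.0897, 0.3351]
tcp_rot: [0.804, 0.595, -0.0, -0.0]
wrist_force: [0.1, -0.4, -0.9]
grip_width: 0.0004
finger_force: 0.0
time_s: 21.5
ee_pos: [0.5773, 0.0897, 0.2728]
tcp_rot: [0.804, 0.595, 0.0, 0.0]
wrist_force: [-0.3, 0.7, 0.1]
grip_width: 0.0006
finger_force: 0.0
```

```bash
python3 -m creep '[0,0,0,-6,0, 0,0,0,-6,0, 0,0,0,-6,0, 0,0,0,-6,0, 0,-1.5,-4.8,-4.2,0, 0,-1.5,-4.8,-4.2,0, 0,-1.5,-4.8,-4.2,0, 0,-1.5,-4.8,-4.2,0, 0,-1.5,-4.8,-4.2,0, 0,-1.5,-4.8,-4.2,0]'
```

```text
time_s: 22.5
ee_pos: [0.5683, 0.0605, 0.2234]
tcp_rot: [0.804, 0.595, 0.0, 0.0]
wrist_force: [-0.2, 0.8, 2.8]
grip_width: 0.0005
finger_force: 0.7
```

```bash
python3 -m creep '[0,-1.5,-4.8,-7.4,0, 0,-1.5,-4.8,-7.4,0, 0,-1.5,-4.8,-7.4,0, 0,-1.5,-4.8,-7.4,0, 0,-1.5,-4.8,-7.4,0, 0,-0.7,-2.1,-5.6,0, 0,-0.7,-2.1,-5.6,0, 0,-0.7,-2.1,-5.6,0, 0,-0.7,-2.1,-5.6,0, 0,-0.7,-2.1,-5.6,0]'; python3 -m creep '[0,-0.3,-1,-5,0, 0,-0.3,-1,-5,0, 0,-0.3,-1,-5,0, 0,-0.3,-1,-4,0, 0,0,0,-3,0, 0,0,0,-2,0, 0,0,0,0,0, 0,0,0,0,0, 0,0,0,0,0, 0,0,0,0,0]'
```

```text
time_s: 23.5
ee_pos: [0.5571, 0.0263, 0.1578]
tcp_rot: [0.804, 0.595, 0.0, 0.0]
wrist_force: [-0.2, -0.1, 1.8]
grip_width: 0.0004
finger_force: 0.5
time_s: 24.5
ee_pos: [0.556, 0.0225, 0.1343]
tcp_rot: [0.804, 0.595, 0.0, 0.0]
wrist_force: [0.1, 1.0, 0.1]
grip_width: 0.0007
finger_force: 0.0
```

Now the last few millimetres until the force rises.

```bash
python3 -m creep '[0,0,0,-2,0, 0,0,0,-1,0, 0,0,0,-1,0, 0,0,0,-1,0, 0,0,0,0,0, 0,0,0,0,0, 0,0,0,0,0, 0,0,0,0,0, 0,0,0,0,0, 0,0,0,0,0]'; python3 -m creep '[0,0,0,-0.5,0, 0,0,0,-0.5,0, 0,0,0,0,0, 0,0,0,0,0, 0,0,0,0,0, 0,0,0,0,0, 0,0,0,0,0, 0,0,0,0,0, 0,0,0,0,0, 0,0,0,0,0]'
```

```text
time_s: 25.5
ee_pos: [0.5558, 0.0224, 0.1291]
tcp_rot: [0.804, 0.595, -0.0, -0.0]
wrist_force: [-0.1, -0.2, 0.1]
grip_width: 0.0004
finger_force: 0.0
time_s: 26.5
ee_pos: [0.5559, 0.0224, 0.1282]
tcp_rot: [0.804, 0.595, -0.0, -0.0]
wrist_force: [0.0, -0.3, -0.1]
grip_width: 0.0004
finger_force: 0.2
```

```bash
python3 -m creep '[0,0,0,-0.5,0, 0,0,0,-0.5,0, 0,0,0,-0.5,0, 0,0,0,0,0, 0,0,0,0,0, 0,0,0,0,0, 0,0,0,0,0, 0,0,0,0,0, 0,0,0,0,0, 0,0,0,0,0]'
```

```text
time_s: 27.5
ee_pos: [0.5559, 0.0224, 0.1267]
tcp_rot: [0.804, 0.595, 0.0, 0.0]
wrist_force: [0.3, -0.4, 0.3]
grip_width: 0.0007
finger_force: 0.1
```

```bash
python3 -m creep '[0,0,0,-0.5,0, 0,0,0,-0.5,0, 0,0,0,-0.5,0, 0,0,0,0,0, 0,0,0,0,0, 0,0,0,0,0, 0,0,0,0,0, 0,0,0,0,0, 0,0,0,0,0, 0,0,0,0,0]'
```

```text
time_s: 28.5
ee_pos: [0.5559, 0.0224, 0.1252]
tcp_rot: [0.804, 0.595, -0.0, -0.0]
wrist_force: [1.0, -0.3, 0.9]
grip_width: 0.0004
finger_force: 0.1
```

```bash
python3 -m creep '[0,0,0,-1,0, 0,0,0,-1,0, 0,0,0,-1,0, 0,0,0,-1,0, 0,0,0,0,0, 0,0,0,0,0, 0,0,0,0,0, 0,0,0,0,0, 0,0,0,0,0, 0,0,0,0,0]'; python3 - <<'E'
from h import *
# profile along chest -x line just beside the finger: find brightness transitions in side image for lid far free-edge corner
img=ctrl.camera("side");cv2.imwrite("pics/s7.png",img[:,:,::-1])
g=cv2.cvtColor(img,cv2.COLOR_RGB2GRAY).astype(int)
X=np.array([.299,.954]);Y=np.array([-.954,.299]);h=np.array([.597,.1553])
for th in (0,.05,.1,.15):
    for off in (-.105,):
        d=.18*np.cos(th)-.008*np.sin(th);p=h-d*X+off*Y
        print(th,"pred far free-edge corner",np.round(proj("side",[*p,.1205+.18*np.sin(th)+.008*np.cos(th)]),1))
p=h-.18*X-.09*Y
u,v=proj("side",[*p,.1285]);u=int(u);v=int(v);print(u,v);print(g[v-14:v+14,u-14:u+14])
E
```

```text
time_s: 29.5
ee_pos: [0.5559, 0.0224, 0.1212]
tcp_rot: [0.804, 0.595, -0.0, -0.0]
wrist_force: [0.4, 0.1, 0.5]
grip_width: 0.0006
finger_force: 0.0
0 pred far free-edge corner [309.8 266.4]
0.05 pred far free-edge corner [310.1 262.9]
0.1 pred far free-edge corner [310.7 259.3]
0.15 pred far free-edge corner [311.5 255.6]
308 259
[[ 34  33  30  35  36  64  84  93  99  91 102 171 199 163 110 106 168 209
  217 219 219 219 219 218 214 181 114  61]
 [ 38  33  33  28  32  57  76  95 103  93  99 164 174 139 110 104 155 200
  217 218 219 220 219 218 218 196 135  68]
 [ 35  34  33  35  33  51  75  89  93  89  94 148 188 165 123 101 134 189
  212 218 218 219 218 218 219 213 158  76]
 [ 31  31  32  31  33  47  74  88  89  87  91 133 180 168 125 106 122 176
  209 216 216 217 218 217 218 215 171 110]
 [ 31  31  32  34  33  44  68  84  84  84  91 126 177 167 124 105 115 174
  209 214 216 214 217 217 217 216 210 205]
 [ 28  33  30  29  33  36  69  87  85  88  88 104 166 171 131 105 106 166
  207 213 216 215 216 216 217 216 215 216]
 [ 32  34  31  33  31  35  60  83  89  94  94  96 166 195 163 114 
[... 1808 characters left out ...]
111  41  34  34  32  33  31  33  38  64  81  85  93  94  95 147 187 165
  121  84  43  33  37  36  43  42  44  48]
 [141  51  32  32  35  33  33  31  37  59  77  86  89  88  90 125 146 134
  121  94  61  52  58  71  80  87  93 106]
 [178  68  31  31  34  33  32  34  35  53  73  84  86  87  89 126 172 167
  133 118 122 126 119 124 130 130 131 135]
 [192  76  33  31  32  32  33  32  35  50  72  81  85  83  86 112 176 200
  171 141 175 197 172 175 195 198 196 194]
 [204  88  37  30  34  30  34  37  33  44  70  83  84  88  87  98 164 203
  203 199 202 203 190 174 167 164 157 144]
 [215 104  40  37  35  35  37  33  33  38  66  81  86  92  92  90 122 157
  168 160 146 134 132 129 128 125 122 122]]
```

```bash
python3 - <<'E'
from h import *
g=cv2.imread("pics/s7.png",0)[140:312,270:430];h0=cv2.imread("pics/side0.png",0)[140:312,270:430]
def asc(g):
    s=cv2.resize(g,(80,57),interpolation=cv2.INTER_AREA)
    for r in s: print(''.join(' .:-=+*#%@'[min(9,int(x)*10//256)] for x in r))
asc(g);print('-'*80);
X=np.array([.299,.954]);Y=np.array([-.954,.299]);h=np.array([.597,.1553])
def corner(th,o):
    d=.18*np.cos(th)-.008*np.sin(th);return proj("side",[*(h-d*X+o*Y),.1205+.18*np.sin(th)+.008*np.cos(th)])
for th in np.arange(0,1.01,.2):
    u,v=corner(th,-.11);print(round(th,1),"far corner cell",round((u-270)/2),round((v-140)/3))
u,v=proj("side",ctrl.get_obs()['ee_pos']);print("tcp cell",(u-270)/2,(v-140)/3)
E
```

```text
.............::.::::===-        .-==-::::::::::::::.::::..:....::::...::::::::::
..............:.....-==-    ... .-==-:::::..:::::::::::::.::::::::::::.:::::::::
..............:.....:==-..:--:...---...:....::::::::::::::::::.:.:::::::::.:::::
.....................--:..............::.::::.::.:::::::::::::.:::::::::::::::::
..................:-:..............::..::::::::..:.:::::::::::::::::::::::::::::
.................:-::.::........:-::::.::::::.:..:::::::::::::::::::::::.:::::::
......................::-:......:=+:::::::::::.::::::::::::::..::::::::::::..:::
............::........::-+:......-=::::::::::::::::::::::::::::::::::::.::::..::
...........:#*+*+-..:..:-#-.......:::::-+++++=====++++===-::::::::.:::....:.::::
............++===-.:==:::++.......--:::=*#########%%%%%%%#=:::::::.:::.:.:::::.:
............=*==-..=+=-::-=::::::::::::::--:::::::-----+%%#-:::::::::::::::::.::
............-#*==:.-==-:::::::::::::::::::::::.:::::::.:#%%*::::::::::::::::::::
............:*%*=-..:::::::::::::::::::-=-:::::::::::.::=%%%=:::::::::::::::::::
...........==+**==....:::-::::::::::--::-::::::
[... 3100 characters left out ...]
=::::::::::
::::::::::.........:==============================================---:::::::::::
::::::::::..........-==================================----::::::::::::::::::::.
::::......:.:::::::.-=======================---::::.......:::::::::::::::::.:.::
:::::..::.:::::::::.-=============---::::..............::::::::::::::::::::...::
::::.:..::::::::.::::====----::::............:::::::::::::::::::::::::::::...::.
--------------------------------------------------------------------------------
0.0 far corner cell 20 43
0.2 far corner cell 22 38
0.4 far corner cell 26 33
0.6 far corner cell 32 28
0.8 far corner cell 41 23
1.0 far corner cell 52 18
tcp cell 26.767836215020992 26.197582470384777
```

The numeric side view puts the lid's far free corner at θ ≈ 0.2, still about 30 mm up. So the fingertips' contact lies about 30 mm behind the TCP. I'll continue down.

```bash
python3 -m creep '[0,0,0,-3,0, 0,0,0,-3,0, 0,0,0,-3,0, 0,0,0,-3,0, 0,0,0,-3,0, 0,0,0,-2,0, 0,0,0,-2,0, 0,0,0,-1,0, 0,0,0,0,0, 0,0,0,0,0]'; python3 - <<'E'
from h import *
im=ctrl.camera("side");cv2.imwrite("pics/s8.png",im[:,:,::-1])
g=cv2.cvtColor(im,cv2.COLOR_RGB2GRAY)[140:290,270:430]
for r in cv2.resize(g,(80,50),interpolation=cv2.INTER_AREA): print(''.join(' .:-=+*#%@'[int(x)*10//256] for x in r))
E
```

```text
time_s: 30.55
ee_pos: [0.5558, 0.0225, 0.1011]
tcp_rot: [0.804, 0.595, 0.0, -0.0]
wrist_force: [0.6, -0.4, 0.5]
grip_width: 0.0005
finger_force: 0.0
.............:=--:-=-::.        .:-=::::::::::::::::.:::::::.::.::...:::::::::::
.............:--=-:---=-.       .-==-::::::..::::::::::.:::::::::.::::::::::::::
..............:::-::--=-.       .-==-:::....::::::::::::::::::::::::::::::::::::
...............:::::=-=-        .-==-:::.:::::::::::::::::::::..::::::::::::::.:
....................-==-        .-==-:....:::.....:::::::::::::::::::::::::.::::
....................:==-. ..::...-==:.:::.:::::..:::::::::::::::::::::::::.:::::
.....................==-..:::....:::..:::::::::::::::::::::::.:::::::::.::.::.:.
.....................::.............:.:::::::::::::::::::::::::::::::..:....:.::
..................-=-..............::..:::::::::::::::::-:::::::::::::::...:.:.:
......................::::......-=-::::-====++****###%%%%#-::::::::::::::::...::
......................::--......:==:::-#%%%%%%###****++#%%*-::::::::::..::.:::::
...........=**+++=....::=*:......:-.:::-=---:::::::::::+%%%*
[... 2398 characters left out ...]
##****+++=======+++++++=+++===================::::::
:.:::::::%@@-....---+++==========++++++++++==============================-::::::
::.::::::*@@+....:--==+++=++++++=========================================:::::::
:.:::..:.+@@#....:--=+====================================-==============:::::::
:.:::..::-@@%:::.:--====================================================-:::::::
::::::::::%@@=::..--=====================================--=============::::::::
:::::.::::*@@+-=++*====================================================-:::::::.
::::.::.:.+@@@@@@@@#===================================================:::::::::
:::::::::.:#@%##*++====================================================:::::::::
```

The lid is now nearly flat, at about θ ≈ 0.04. I'll go on until it bears.

```bash
python3 -m creep '[0,0,0,-1,0, 0,0,0,-1,0, 0,0,0,-1,0, 0,0,0,-1,0, 0,0,0,0,0, 0,0,0,0,0, 0,0,0,0,0, 0,0,0,0,0, 0,0,0,0,0, 0,0,0,0,0]'
```

```text
time_s: 31.6
ee_pos: [0.5559, 0.0224, 0.0972]
tcp_rot: [0.804, 0.595, 0.0, -0.0]
wrist_force: [-1.0, -0.8, -0.9]
grip_width: 0.0006
finger_force: 0.0
```

```bash
python3 -m creep '[0,0,0,-1,0, 0,0,0,-1,0, 0,0,0,0,0, 0,0,0,0,0, 0,0,0,0,0, 0,0,0,0,0, 0,0,0,0,0, 0,0,0,0,0, 0,0,0,0,0, 0,0,0,0,0]'
```

```text
time_s: 32.6
ee_pos: [0.5559, 0.0224, 0.0952]
tcp_rot: [0.804, 0.595, 0.0, 0.0]
wrist_force: [-1.5, -1.1, -0.1]
grip_width: 0.0005
finger_force: 0.0
```

```bash
python3 -m creep '[0,0,0,-1,0, 0,0,0,-1,0, 0,0,0,0,0, 0,0,0,0,0, 0,0,0,0,0, 0,0,0,0,0, 0,0,0,0,0, 0,0,0,0,0, 0,0,0,0,0, 0,0,0,0,0]'; python3 - <<'E'
from h import *
im=ctrl.camera("side");g=cv2.cvtColor(im,cv2.COLOR_RGB2GRAY)[140:290,270:430]
for r in cv2.resize(g,(80,50),interpolation=cv2.INTER_AREA)[14:46]: print(''.join(' .:-=+*#%@'[int(x)*10//256] for x in r))
E
```

```text
time_s: 33.6
ee_pos: [0.5561, 0.0223, 0.0946]
tcp_rot: [0.804, 0.595, 0.0, 0.0]
wrist_force: [-4.8, 0.4, 9.0]
grip_width: 0.0002
finger_force: 4.2
...........-##==...:++-::++......:--::::::::::::::.:.::::#%%%*::::.::::::::::..:
...........:*#*=:..-==-:::-:::::::::::::::::.:::.::::::.:=%%%#-..:.::::::::.::::
...........:+#%*-...---:::::::::::::::::::::.::.:::::::.::*%%%*::.::.::::::::.::
...........:=##*=.....:::::::::::::::::-=:::::::.::::::..:-#%%%=:::::.::::::::::
............-====:....::-=-:::::::::--::::::::::::::::....:*%%%#-.:::::.:.::--::
............-====-....:::-::-=-::::::::::...:::::::::::.::.-#%%%*:::::::::=*##*-
............:-====.....:::::::..........:::-:::::::::......:+%%%#-:::.:-+#%%%%%#
............--====:...:......::::-----======::::::::::::.:..:#%%%*:::=*%%%%%%%%#
............:-====-...-=--=============---=:::::::::::::::..:=%%%%++##%%%%%%%%##
:.........:+**+===-...-=--==============-==::.::::..:.:::::..:*%%%%%%%%#%%%%%%##
:.....:-=+###%*====:..==--============----::.:::::.:::::::::::-#%%%%%%%%%%%##%%#
:....=###@@%##*====-..-=======-:::.........:::::.:.:::::::::::
[... 938 characters left out ...]
...........::.:..:::::--==++***#%%%%%%%%%%%%%%*::...
::::::..:+***#%%%-=#%%*=.........:.:::::-==++**##%%%%%%%%%%%%%%%%%%####***+:..:.
::::::..+@@@@@%%*--#%%%#-:::--==++**#%%%%%%%%%%%%%%%%%%%####****++++==++=+=::.::
:::::::.=@@#::..:--+%%%%##%%%%%%%%%%%%%%%%%%%%####***++++++++==++=========-:::::
:.:::::.:@@%:...:--=%%%%%%%%%%%%%%%%###**++++++=++==++====================::::::
:..:.::::%@@-....---*%%%%###***+++++==+++=+==============================-::::::
::....:::*@@+....:--+++++=+++============================================:::::::
.:::..::.+@@#....:--=+====================================-=============-:::::::
:...::.:.-@@%:::.:--====================================================-::.::::
```

The lid bears at 9 N and doesn't yield, so it is shut. I'll retreat and check.

```bash
python3 -m creep '[0,0,0,10,0, 0,0,0,20,0, 0,0,0,20,0, 0,0,0,20,0, 0,0,0,20,0, 0,0,0,20,0, 0,0,0,20,0, 0,0,0,20,0, 0,0,0,0,0, 0,0,0,0,0]'; python3 - <<'E'
from h import *
im=ctrl.camera("side")
g=cv2.cvtColor(im,cv2.COLOR_RGB2GRAY)[160:290,250:350];p=cv2.imread("pics/side0.png",0)
for r in cv2.resize(g,(100,65),interpolation=cv2.INTER_AREA)[20:]: print(''.join(' .:-=+*#%@'[int(x)*10//256] for x in r))
g=cv2.cvtColor(im,cv2.COLOR_RGB2GRAY)
for n,(a,b,c,d) in dict(holders=(215,290,185,225),driver=(235,330,150,175),collet=(225,255,420,450),chestside=(275,305,312,405)).items(): print(n,np.abs(g[a:b,c:d].astype(int)-p[a:b,c:d]).mean())
E
```

```text
time_s: 34.65
ee_pos: [0.556, 0.0224, 0.2431]
tcp_rot: [0.804, 0.595, 0.0, 0.0]
wrist_force: [-0.1, 1.0, -1.2]
grip_width: 0.0009
finger_force: 0.0
::::::::::::::::::.........................:---========-............................................
::::::::::::::::::................::::::::::---=========:...........................................
:::::::::::::::::::..........:::::::::::::::----========-...........................................
::::::::::::::::::::..........:::::::::::::::---========-:..........................................
::::::::::::::::::::..........::::::.:::.:::--===========-..........................................
:::::::::::::::::::::...........:::::::.:-*#####*========-:.........................................
:::::::::::::::::::::...........::::::-=+*##%%###*========:.........................................
::.:::::::.::::::::::.........:=+***##@@@@@#%%%##*========-:..............................::::::.:::
::::::::::::::::::::::........=*#####%@@@@%###%%#*+========:..............................::::::::::
::::::::::::::::::::::........-+##*++==----
[... 2987 characters left out ...]
:::::::::::::::::::::::::.::::::::::::.-#@@@@%+::::::..:-----============================-==========
:::.::::::::::::::::::::::::::::::.:::.:*@@@@@#-:::::..:-----============================--========+
:::::::::::::::::::::::::::::::::::::::.=%@@@@#=-==+*#####+==============================--=========
::::::::::::::::::::::::::::::::::::::..-#@@@@@@@@@@@@@@@@@+-==============================----=====
:::::::::::::::::::::::::::::::::::::::.:*@@@@@@@@@@@@@@@@%+-=======================================
:::::::::::::::::::::::::::::::::::::::..:*%%%%##***+==------=======================================
holders 1.675
driver 1.6581052631578947
collet 3.4155555555555557
chestside 1.6222222222222222
```

```bash
python3 -c "
from plant import ctrl
print(ctrl.close_job())"
```

```text
the job is handed in; nothing more can be done
None
```

I pushed both drawers home, then pressed the lid flat shut (it bore at 9 N), and handed the job in at about 35 s; the last side view shows chest, holders, driver and collet unmoved, but no verdict came back.

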